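Draw and hold the compass deflector

TASK

Make the compass deflector stand fast on the bench by pressing its captive wing screw right down against its spring and, without letting it up, turning it clockwise to its stop, so that it stays down by itself. Then take the upright pull grip, draw the spring-return deflector slide straight out towards you until the pointer on its carriage is level with the index tooth of the brass rider on the scale, and finish while still holding it there. Leave the other instruments on the bench where they are.

Things in the scene. Friction and masses are not known exactly. Their poses are not given: they have to be found in the camera images.
- stand: Aluminium deflector stand, fixed on the bench; its place and yaw differ each time. Origin: on the bench surface under the draw rod; +x away from the robot along the slide, +y left, z up; the slide is pulled towards -x. The bed spans x -45 to 180, y -60 to 60 mm, 12 mm thick; end block on the pull-grip side: face at x = -30 mm, 54 mm high; scale bar along y = -57.5 mm, top 46 mm high
- compass_top (a point): Centre of the top of the brass compass (108 mm across) that is part of the stand, on its left shelf at x +60, y +117 mm in the stand's frame, 85 mm above the bench. Its card turns as the slide is drawn
- screw_head (a point): Centre of the top of the steel wing screw, on its axis, at x 0, y -105 mm in the stand's frame, 72 mm above the bench when up. Its head is an upright bar 38 mm long, 10 mm thick, 30 mm high (42 to 72 mm above the bench when up); the bar lies along the stand's x at the start. Under it a 22 mm collar and a fixed boss 44 mm wide, 32 mm high; nothing higher within 35 mm of the axis
- screw_push (a joint): How far the wing screw is pressed down, m: 0 up, 0.008 fully down. A spring lifts it (about 4.5 N at the top, 8 N at the bottom). It turns freely only when pressed at least 7 mm (0.007); once turned more than about 0.5 rad it stays caught at about 0.0065 when let go; not turned, it springs back up
- screw_turn (a joint): Turn of the wing screw, rad: 0 at the start, growing clockwise seen from above, stop at 1.45 (83 degrees); turning takes under 0.1 N m. Not pressed down, it is blocked after about 0.1 rad and must not be forced (over 1 N m)
- grip_top (a point): Centre of the top of the black upright pull grip, 88 mm above the bench, moving with the slide; at rest at x = -85 mm, y = 0 in the stand's frame. The grip is a plate 14 mm thick (along the stand's x), 46 mm wide (along y), reaching from 18 to 88 mm above the bench. The draw rod, 10 mm thick, its axis 32 mm above the bench, joins it on the +x side; 48 mm clear between grip and end block at rest
- slide (a joint): How far the deflector slide is pulled out, m: 0 home, 0.095 at its end stop. A spring pulls it home: about 3 N at 0, growing 0.9 N per cm to about 12 N at the stop; it goes home at once if let go
- pointer (a point): Tip of the thin steel pointer (4 mm wide) on the right side of the brass slide carriage, 48 mm above the bench; 205 mm in +x and 46.5 mm in -y from point grip_top in the stand's frame; it moves with the slide along the stand's x
- index (a point): Tip of the index tooth (4 mm wide) of the small brass rider (16 mm long) clamped on the scale bar, 52 mm above the bench, at y = -48.5 mm in the stand's frame (2 mm beyond the pointer's tip); axes parallel to the stand's. Fixed during the run, at a different place on the scale each time, 35 to 80 mm nearer the robot than the pointer at rest. The pointer is at the mark when both have the same x in the stand's frame
- pelorus: Bystander: brass pelorus, 144 mm across, 120 mm high with its two sights, loose; origin under its centre
- sphere_a: Bystander: black quadrantal sphere, 100 mm across on a short foot, 120 mm high, loose; origin under its centre
- sphere_b: Bystander: a second black quadrantal sphere like sphere_a, loose
- sight_vane: Bystander: flat aluminium sight vane, 112 x 60 mm, 11 mm high, lying loose; origin under its centre
- lamp_globe: Bystander: frosted white lamp globe, 90 mm across, 98 mm high, loose; origin under its centre
- gimbal_ring: Bystander: flat nickel gimbal ring, 125 mm across (145 mm over its pivot pins), 12 mm high, lying loose; origin at its centre on the bench

How it is judged:
By the outcome, as a careful person would: the job done as asked, in the order asked, and still so for the second after the job is handed in, while the arm keeps its last pose, push and grip.
It also fails if it takes over 45 s, if anything falls off the work surface, if the arm or the gripper's body presses on something with over 40 N, if the wrist force passes 120 N, or if a joint passes its speed limit or range.

ROBOT

A 6-joint arm with a two-finger parallel gripper is mounted at the origin on the work surface. World frame = base frame: x ahead of the robot, y to its left, z up, the work surface at z = 0. Lengths are in m, angles in rad, forces in N, time in s.
With the tool pointing down it reaches from about 0.35 to 0.85 m from the base axis. Payload 8.1 kg.
Tool frame: the origin (TCP) lies on the mounting face of the last link; the fingertips stand 186 mm ahead of it and the grasp point (between the pads) lies 167 mm ahead of it; z points along the fingers, y is the line along which they close (so a half turn about z gives the same grasp; the last joint's range is limited). The gripper opens to 93 mm and grips with 3 to 60 N. Pads are 15 mm wide; open, the fingers measure 128 mm over their backs; the gripper's body (75 mm by 188 mm) begins 65 mm behind the grasp point.
Start: joints at [1.045, 0.13, 1.488, -0, 1.523, -0.085], TCP at [0.256, 0.543, 0.405] pointing down, gripper open.
Joint ranges: [-2.96, 2.96], [-0.89, 2.26], [0.02, 2.5], [-1.34, 4.48], [0, 2.73], [-2.66, 2.66]. Speed limits (rad/s): [2.39, 2.39, 2.79, 3.14, 3.14, 3.14].

INTERFACE

Orientations are given as a rotation vector (axis times angle).
In Python, from plant import read_state, read_camera, camera_params, close_job gives the robot as it stands. The module is installed in compiled form; this text tells all that it offers.
- The arm moves only by the tool servo_tool, never from a script. Its argument "increments" is a list of rows, each an object with "slide": the shift along the tool's x, y, z in mm, a list of three; "dr": the turn, a rotation vector about the tool's x, y, z in rad, a list of three; "jaw": the closure, from 0 (fully open) to 1 (shut). In form: [{"slide": [x, y, z], "dr": [ax, ay, az], "jaw": jaw}, ...]. A call has 1 to 20 rows; each row is the pose to reach, as a shift and turn from the pose commanded when the call began, along the tool's axes at that moment; what a row does not reach only later rows make up. A row lasts 1/10 s, in which the tool goes at most 50 mm and 8.59 degrees, less where a joint would pass 70% of its speed; a pose out of reach is approached as far as the arm can. A call with a gripper value outside its range is refused whole. The fingers move at their own pace and stop on an object; "force" is the grip in N (left out, the last holds). Time passes only in rows, so rows that repeat a pose let the fingers close. It gives the time, the measured TCP pose, the force, the opening and the grip force at its end, in the units of the state.
- read_state(): the state, without advancing time (a new reading comes with each control period).
- read_camera(name): name is "side" or "top"; returns (picture, depth): 384x512x3 uint8, red, green, blue; 384x512 float32, m along the optical axis (not along the pixel's ray), 0 where there is no reading.
- camera_params(name): a dict with "fx", "fy", "cx", "cy" (pixels), "k1" (the pictures are not rectified: a ray, as slopes to the right and down, at radius r is drawn at 1 + k1 r^2 times it, then the intrinsics apply), "rvec" (rotation vector, rad) and "tvec" (3), from world to camera coordinates, as OpenCV has them. Camera axes: x right, y down, z forward; pixel columns grow to the right and rows downward; lengths in m; the calibration is good to about 2 mm. A picture is of the moment at which its call begins. camera_params takes no time and is no camera call.
- close_job(): hands the job in; it is judged then, once.
The state is a dict: "t": time; "q": joint angles; "dq": joint speeds; "joint_torque": joint torques, N m; "tool_pos": TCP position; "orientation": TCP orientation; "force": force on the tool from outside, world axes, zero at the start; "wrist_torque": the same for the moment, N m; "opening": finger opening in m; "gripper_force": force on a finger pad.
Only numpy, scipy, OpenCV 4.12 (cv2) and the standard library are available. Lean on these libraries where they do the work, as an engineer would, in place of code of your own. Each camera call takes 0.05 s, during which the arm holds its last target. There are 200 camera calls.

## Working session

There is one attempt and no reset: what is moved stays moved. The work goes in short steps, Python scripts to look and compute and a tool call to move; the robot and the scene stay as the last step left them, time stands still between calls to the robot, and variables do not carry over. Pictures are saved under pics/ and viewed, at most 10 in all, crops included, and the job is handed in when it is done.

Besides the shell and the picture viewer there is one more tool, called after "Request:" as name([rows], argument=value, ...), one row to a line, values as JSON. servo_tool: Moves the arm, as the interface text tells. Its arguments: {"type":"object","properties":{"increments":{"type":"array"},"force":{"type":"number"}},"required":["increments"]}

```bash
mkdir -p pics
cat > h.py <<'E'
import numpy as np, cv2
from plant import *
from scipy.spatial.transform import Rotation as R
def cam(n):
    p=camera_params(n); return p,R.from_rotvec(np.ravel(p["rvec"])).as_matrix(),np.ravel(p["tvec"])
def slopes(p,u,v):
    x=(np.asarray(u,float)-p["cx"])/p["fx"]; y=(np.asarray(v,float)-p["cy"])/p["fy"]
    a,b=x.copy(),y.copy()
    for _ in range(10):
        s=1+p["k1"]*(a*a+b*b); a,b=x/s,y/s
    return a,b
def on_plane(n,u,v,z):
    p,M,t=cam(n); a,b=slopes(p,u,v)
    d=np.stack([a,b,np.ones_like(a)],-1)@M; c=-M.T@t
    return c+d*((z-c[2])/d[...,2])[...,None]
def cloud(n,dep):
    p,M,t=cam(n); v,u=np.mgrid[:384,:512]; a,b=slopes(p,u,v)
    P=np.stack([a*dep,b*dep,dep],-1); return (P-t)@M
def proj(n,P):
    p,M,t=cam(n); c=np.asarray(P)@M.T+t; a=c[...,0]/c[...,2]; b=c[...,1]/c[...,2]
    s=1+p["k1"]*(a*a+b*b); return np.stack([p["fx"]*a*s+p["cx"],p["fy"]*b*s+p["cy"]],-1)
def tool():
    s=read_state(); return np.array(s["tool_pos"]),R.from_rotvec(s["orientation"])
E
cat > a.py <<'E'
from h import *
for n in("top","side"):
    im,d=read_camera(n); np.savez(n+"0.npz",im=im,d=d)
    cv2.imwrite(f"pics/{n}0.png",cv2.resize(im[...,::-1],(768,576),interpolation=cv2.INTER_CUBIC))
    p,M,t=cam(n); print(n,-M.T@t,M[2],p["fx"],p["k1"])
print(read_state())
E
python3 a.py
```

```text
top [ 0.4327056  -0.02474921  1.72074221] [ 0.07613175  0.0183958  -0.99692806] 486.4565648727991 0.007062679758153942
side [ 0.03647643 -0.8247379   0.98745374] [ 0.39899298  0.61226009 -0.68259958] 467.2624383729989 0.013556531800487713
{'t': 0.1, 'q': array([ 1.04456429e+00,  1.31098943e-01,  1.48917198e+00, -1.41105830e-06,
        1.52299323e+00, -8.53857056e-02]), 'dq': array([-1.43314328e-03, -2.68303374e-03,  8.21557349e-06,  3.01769614e-04,
        9.77911586e-04, -2.08084876e-03]), 'joint_torque': array([ 9.23673288e-04, -5.61345971e+01, -4.93094766e+01,  7.69947236e-02,
        2.93139671e-02,  3.79428252e-05]), 'tool_pos': array([0.25589245, 0.54247053, 0.40378326]), 'orientation': array([-6.86775830e-01, -3.06509117e+00,  2.50402894e-03]), 'force': array([-0.0477696 , -0.24504303,  0.00105658]), 'wrist_torque': array([ 0.02660011, -0.00341787, -0.02415994]), 'gripper_force': 0.0, 'opening': 0.09322350650971994}
```

View pics/top0.png

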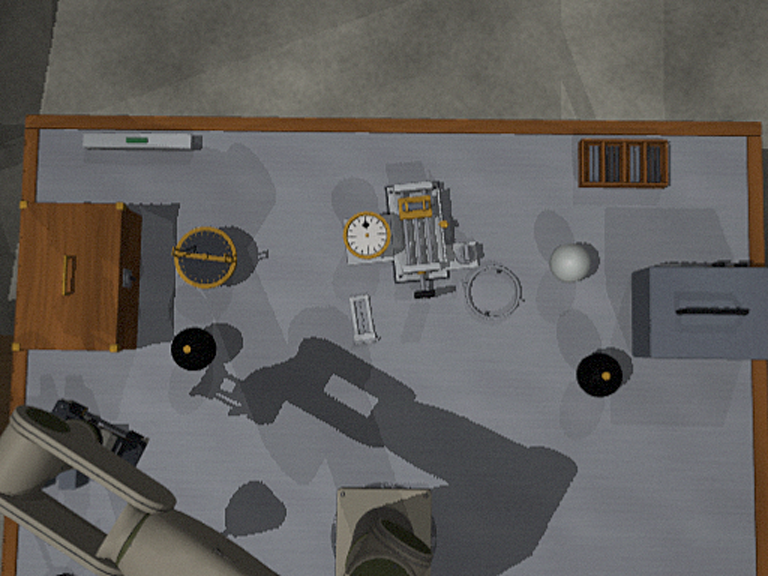

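View pics/side0.png

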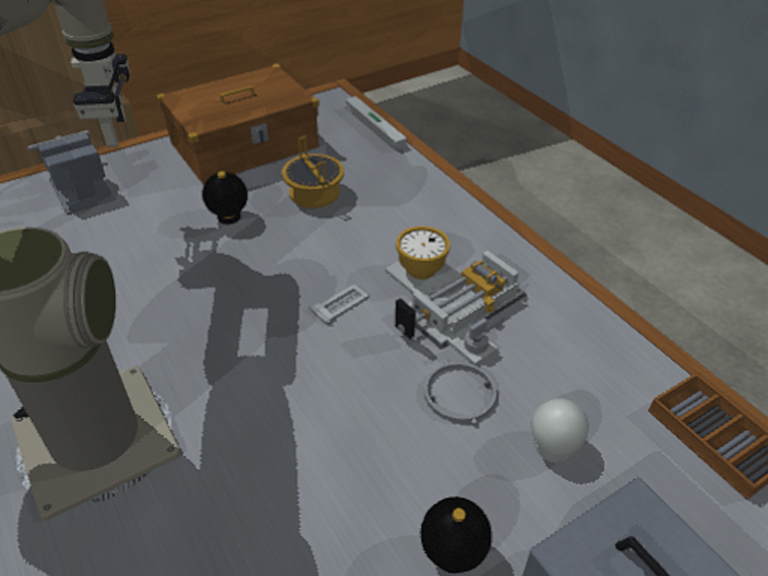

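Top view (768 px scale): compass (367,235), black grip (425,293), wing screw (465,252), rider (445,224) and carriage (415,207), with yaw small. Side view: the same parts at compass (423,250), grip (404,318) and screw (480,340).

```bash
cat > b.py <<'E'
from h import *
for n,box,cb in(("top",(275,185,295,205),(220,135,268,180)),("side",(258,192,282,230),(255,145,305,190))):
    f=np.load(n+"0.npz"); im,d=f["im"],f["d"]; P=cloud(n,d)
    x0,y0,x1,y1=box; g=np.zeros((384,512),bool); g[y0:y1,x0:x1]=im[y0:y1,x0:x1].max(-1)<70
    G=P[g]; z=G[:,2]; print(n,"grip n",g.sum(),"zmax",np.percentile(z,[50,90,98]))
    T=G[z>0.080]; print(" top pts",len(T),T.mean(0),T.min(0),T.max(0))
    x0,y0,x1,y1=cb; w=np.zeros((384,512),np.uint8); w[y0:y1,x0:x1]=(P[y0:y1,x0:x1,2]>0.072)*255
    cs=max(cv2.findContours(w,cv2.RETR_EXTERNAL,cv2.CHAIN_APPROX_NONE)[0],key=cv2.contourArea)
    e=cv2.fitEllipse(cs); print(" compass px",e, on_plane(n,e[0][0],e[0][1],0.085))
    C=P[w>0]; print(" cloud c",(C.min(0)+C.max(0))/2,C.max(0)-C.min(0),np.median(C[:,2]))
im=np.load("top0.npz")["im"][115:205,220:330]; a=cv2.resize(im[...,::-1],(660,540),interpolation=cv2.INTER_CUBIC)
cv2.imwrite("pics/topc.png",a)
im=np.load("side0.npz")["im"][145:250,250:360]; cv2.imwrite("pics/sidec.png",cv2.resize(im[...,::-1],None,fx=5.5,fy=5.5,interpolation=cv2.INTER_CUBIC))
E
python3 b.py
```

```text
top grip n 111 zmax [0.06863093 0.09088844 0.0963625 ]
 top pts 52 [ 0.55913893 -0.08127145  0.11965984] [ 0.4327056  -0.1039125   0.08121965] [ 0.56861253 -0.02474921  1.72074221]
 compass px ((244.0, 156.02294921875), (30.84938621520996, 30.938432693481445), 0.0) [0.6927974  0.05030857 0.085     ]
 cloud c [0.58939369 0.03853611 0.89641864] [0.31337619 0.12657064 1.64864713] 0.08211606758404649
side grip n 291 zmax [0.06064685 0.08926239 0.09101733]
 top pts 80 [ 0.55618246 -0.08796713  0.08733892] [ 0.54872261 -0.10882885  0.08004471] [ 0.56469482 -0.06209916  0.0930372 ]
 compass px ((281.95458984375, 163.59461975097656), (25.546903610229492, 35.58783721923828), 92.29460144042969) [0.68563065 0.04155858 0.085     ]
 cloud c [ 0.3893613  -0.36152161  0.52973172] [0.70576974 0.92643258 0.91544403] 0.0825820462316218
```

View pics/topc.png

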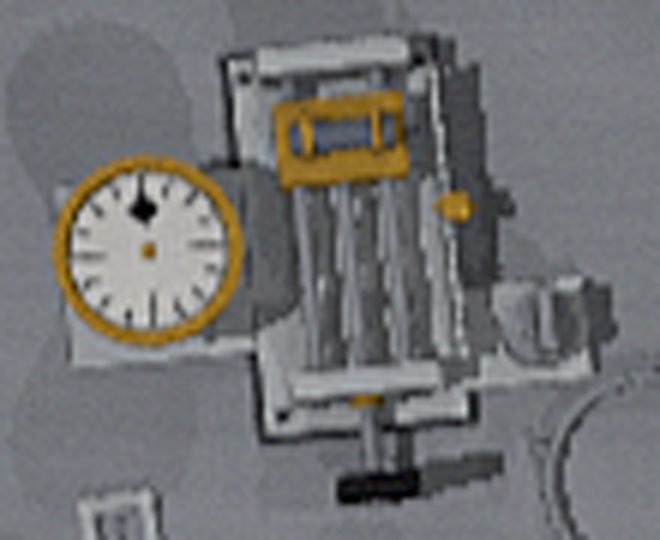

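View pics/sidec.png

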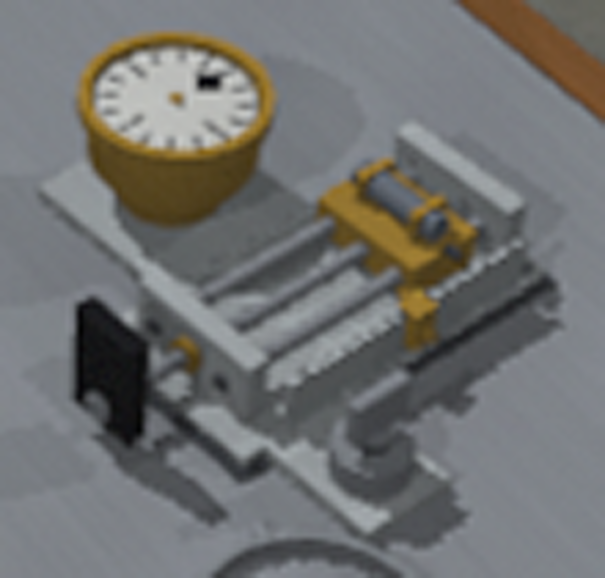

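Close crops: in the top crop, compass centre (148,251), grip top about (378,485), bed corners (262,441), (476,420), (222,60), rider (455,207). In the side crop, compass ring centre (177,97), grip top (113,324), bar top (380,395), rider (420,310). I'll fit the stand pose from these points.

```bash
cat > c.py <<'E'
from h import *
from scipy.optimize import least_squares
def un(c,s,off): return (np.array(c)+.5)/s-.5+np.array(off)
im=np.load("top0.npz")["im"]
def ring(n,x0,y0,x1,y1):
    im=np.load(n+"0.npz")["im"]; h=cv2.cvtColor(im,cv2.COLOR_RGB2HSV)
    m=np.zeros((384,512),np.uint8); m[y0:y1,x0:x1]=cv2.inRange(h,(10,120,60),(30,255,255))[y0:y1,x0:x1]
    c=max(cv2.findContours(m,cv2.RETR_EXTERNAL,cv2.CHAIN_APPROX_NONE)[0],key=cv2.contourArea)
    return cv2.fitEllipse(c)
e=ring("top",220,135,264,180); print(e)
obs=[("top",e[0],(60,117,85))]
for c,m in [((262,441),(-45,60,12)),((476,420),(-45,-60,12)),((222,60),(180,60,12)),((378,483),(-85,0,88))]: obs.append(("top",un(c,6,(220,115)),m))
for c,m in [((177,97),(60,117,85)),((113,324),(-85,0,88)),((381,396),(0,-105,72))]: obs.append(("side",un(c,5.5,(250,145)),m))
W=np.array([on_plane(n,p[0],p[1],m[2]/1e3) for n,p,m in obs])[:,:2]; M=np.array([m[:2] for *_,m in obs])/1e3
def tr(q,M): c,s=np.cos(q[2]),np.sin(q[2]); return M@np.array([[c,s],[-s,c]])+q[:2]
q=least_squares(lambda q:(tr(q,M)-W).ravel(),[.64,-.08,.1],loss="soft_l1",f_scale=.002).x
print("pose",q); print(np.round(1e3*(tr(q,M)-W),1))
for n,c,s,o in (("top",(455,207),6,(220,115)),("side",(420,300),5.5,(250,145))):
    w=on_plane(n,*un(c,s,o),.056)[:2]; c_,s_=np.cos(q[2]),np.sin(q[2]); print("rider in stand",1e3*np.array([[c_,s_],[-s_,c_]])@(w-q[:2]))
print("screw",tr(q,np.array([[0,-.105]])),"grip",tr(q,np.array([[-.085,0]])))
p,r=tool(); print(p,r.as_matrix())
E
python3 c.py
```

```text
((244.11477661132812, 156.32583618164062), (30.547752380371094, 30.581005096435547), 117.53128051757812)
pose [ 0.64371525 -0.07389566  0.11061482]
[[-1.3 -0.9]
 [ 1.2 -2.9]
 [ 0.3  3.3]
 [-2.  -5.2]
 [-2.2 -1.2]
 [ 1.6  1.9]
 [-0.1  0.5]
 [ 2.7  4.1]]
rider in stand [ 73.98973646 -60.20960883]
rider in stand [ 73.08771529 -61.9146392 ]
screw [[ 0.65530613 -0.17825395]] grip [[ 0.55923473 -0.08327876]]
[0.25589245 0.54247053 0.40378326] [[-9.04390825e-01  4.26704270e-01 -8.38337755e-04]
 [ 4.26705070e-01  9.04389679e-01 -1.44605952e-03]
 [ 1.41144242e-04 -1.66552593e-03 -9.99998603e-01]]
```

```bash
cat > go.py <<'E'
from h import *; import sys
# args: x y zTCP yaw_of_tool_y(deg)
x,y,z,a=map(float,sys.argv[1:5]); p,r=tool(); a=np.radians(a)
Y=np.array([np.cos(a),np.sin(a),0]); Z=np.array([0,0,-1.]); T=R.from_matrix(np.stack([np.cross(Y,Z),Y,Z],1))
print("slide",np.round(r.inv().apply(np.array([x,y,z])-p)*1e3,1),"dr",np.round((r.inv()*T).as_rotvec(),3))
E
python3 go.py .6553 -.1783 .34 96.34
```

```text
slide [-668.8 -481.3   64.5] dr [-0.002 -0.001 -0.552]
```

Request:
servo_tool([
  {"slide": [-669,-481,0],"dr": [0,0,-0.552],"jaw": 0.5},
  {"slide": [-669,-481,0],"dr": [0,0,-0.552],"jaw": 0.5},
  {"slide": [-669,-481,0],"dr": [0,0,-0.552],"jaw": 0.5},
  {"slide": [-669,-481,0],"dr": [0,0,-0.552],"jaw": 0.5},
  {"slide": [-669,-481,0],"dr": [0,0,-0.552],"jaw": 0.5},
  {"slide": [-669,-481,0],"dr": [0,0,-0.552],"jaw": 0.5},
  {"slide": [-669,-481,0],"dr": [0,0,-0.552],"jaw": 0.5},
  {"slide": [-669,-481,0],"dr": [0,0,-0.552],"jaw": 0.5},
  {"slide": [-669,-481,0],"dr": [0,0,-0.552],"jaw": 0.5},
  {"slide": [-669,-481,0],"dr": [0,0,-0.552],"jaw": 0.5},
  {"slide": [-669,-481,0],"dr": [0,0,-0.552],"jaw": 0.5},
  {"slide": [-669,-481,0],"dr": [0,0,-0.552],"jaw": 0.5},
  {"slide": [-669,-481,0],"dr": [0,0,-0.552],"jaw": 0.5},
  {"slide": [-669,-481,0],"dr": [0,0,-0.552],"jaw": 0.5},
  {"slide": [-669,-481,0],"dr": [0,0,-0.552],"jaw": 0.5},
  {"slide": [-669,-481,64],"dr": [0,0,-0.552],"jaw": 0.5},
  {"slide": [-669,-481,64],"dr": [0,0,-0.552],"jaw": 0.5},
  {"slide": [-669,-481,64],"dr": [0,0,-0.552],"jaw": 0.5},
  {"slide": [-669,-481,64],"dr": [0,0,-0.552],"jaw": 0.5},
  {"slide": [-669,-481,64],"dr": [0,0,-0.552],"jaw": 0.5},
])

```text
t: 2.1
tool_pos: [0.6559, -0.1771, 0.3419]
orientation: [-0.175, 3.136, -0.0]
force: [0.6, -0.5, 0.0]
opening: 0.0461
gripper_force: 0.0
```

```bash
cat > d.py <<'E'
from h import *; import sys
n=sys.argv[1]; x0,y0,w,h=map(int,sys.argv[3:7]); im,d=read_camera(n); np.savez(sys.argv[2]+".npz",im=im,d=d)
s=min(800/w,600/h); cv2.imwrite(f"pics/{sys.argv[2]}.png",cv2.resize(im[y0:y0+h,x0:x0+w,::-1],None,fx=s,fy=s,interpolation=cv2.INTER_CUBIC))
p,r=tool(); R_=r.as_matrix()
tip=p+R_[:,2]*.186
print("scale",s,"tip px crop",((proj(n,tip)-[x0,y0]+.5)*s-.5).round(), "screw pred",((proj(n,[.6553,-.1783,.072])-[x0,y0]+.5)*s-.5).round())
E
python3 d.py side s1 270 150 100 100; python3 go.py .6553 -.1783 .232 96.34
```

```text
scale 6.0 tip px crop [314. 255.] screw pred [295. 394.]
slide [  1.2  -1.4 110.8] dr [-0.001  0.002  0.002]
```

View pics/s1.png

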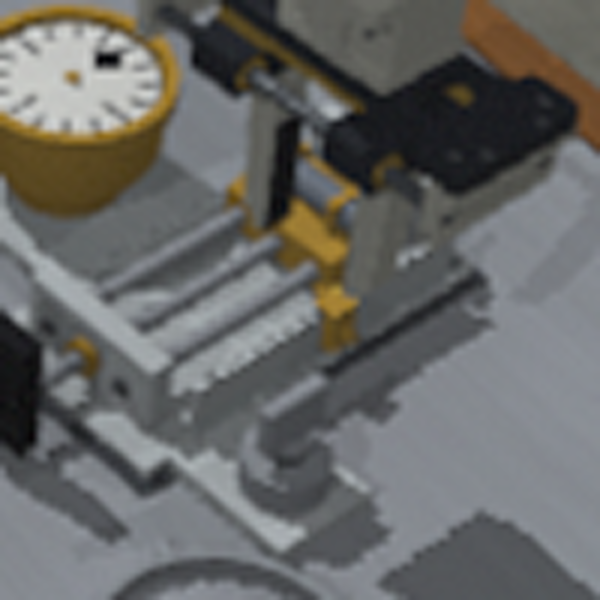

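The bar top centre is at about (294,400) against a predicted (295,394), and the fingertips straddle (317,250) as computed. Descending.

Request:
servo_tool([
  {"slide": [1,-1.5,30],"dr": [0,0,0],"jaw": 0.57},
  {"slide": [1,-1.5,60],"dr": [0,0,0],"jaw": 0.57},
  {"slide": [1,-1.5,85],"dr": [0,0,0],"jaw": 0.57},
  {"slide": [1,-1.5,100],"dr": [0,0,0],"jaw": 0.57},
  {"slide": [1,-1.5,110],"dr": [0,0,0],"jaw": 0.57},
  {"slide": [1,-1.5,110],"dr": [0,0,0],"jaw": 0.75},
  {"slide": [1,-1.5,110],"dr": [0,0,0],"jaw": 0.95},
  {"slide": [1,-1.5,110],"dr": [0,0,0],"jaw": 0.95},
  {"slide": [1,-1.5,110],"dr": [0,0,0],"jaw": 0.95},
  {"slide": [1,-1.5,110],"dr": [0,0,0],"jaw": 0.95},
], force=5)

```text
t: 3.15
tool_pos: [0.6554, -0.1795, 0.232]
orientation: [-0.174, 3.135, -0.001]
force: [0.2, 1.2, 4.2]
opening: 0.0099
gripper_force: 5.0
```

Request:
servo_tool([
  {"slide": [0,0,0],"dr": [0,0,0],"jaw": 1},
  {"slide": [0,0,0],"dr": [0,0,0],"jaw": 1},
  {"slide": [0,0,3],"dr": [0,0,0],"jaw": 1},
  {"slide": [0,0,6],"dr": [0,0,0],"jaw": 1},
  {"slide": [0,0,8],"dr": [0,0,0],"jaw": 1},
  {"slide": [0,0,9],"dr": [0,0,0],"jaw": 1},
  {"slide": [0,0,9],"dr": [0,0,0],"jaw": 1},
], force=40)

```text
t: 3.85
tool_pos: [0.6556, -0.1794, 0.2239]
orientation: [-0.175, 3.135, -0.001]
force: [-3.7, 2.8, 14.8]
opening: 0.0099
gripper_force: 40.0
```

Request:
servo_tool([
  {"slide": [0,0,0],"dr": [0,0,0.1],"jaw": 1},
  {"slide": [0,0,0],"dr": [0,0,0.2],"jaw": 1},
  {"slide": [0,0,0],"dr": [0,0,0.3],"jaw": 1},
  {"slide": [0,0,0],"dr": [0,0,0.4],"jaw": 1},
  {"slide": [0,0,0],"dr": [0,0,0.4],"jaw": 1},
])

```text
t: 4.35
tool_pos: [0.6555, -0.1801, 0.2239]
orientation: [0.458, 3.106, -0.002]
force: [-3.5, -0.2, 14.4]
opening: 0.0097
gripper_force: 40.0
```

```bash
python3 -c "
from h import *
s=read_state(); print(s['force'],s['wrist_torque'],s['tool_pos']); print(tool()[1].as_matrix()[:,1])"
```

```text
[-3.48103301 -0.17152746 14.40912289] [ 0.06734771  0.80119501 -0.05503455] [ 0.65549042 -0.18013195  0.22391029]
[ 0.2884781   0.95748589 -0.00107263]
```

Request:
servo_tool([
  {"slide": [0,0,0],"dr": [0,0,0.12],"jaw": 1},
  {"slide": [0,0,0],"dr": [0,0,0.24],"jaw": 1},
  {"slide": [0,0,0],"dr": [0,0,0.36],"jaw": 1},
  {"slide": [0,0,0],"dr": [0,0,0.48],"jaw": 1},
  {"slide": [0,0,0],"dr": [0,0,0.6],"jaw": 1},
  {"slide": [0,0,0],"dr": [0,0,0.72],"jaw": 1},
  {"slide": [0,0,0],"dr": [0,0,0.84],"jaw": 1},
  {"slide": [0,0,0],"dr": [0,0,0.95],"jaw": 1},
  {"slide": [0,0,0],"dr": [0,0,1.03],"jaw": 1},
  {"slide": [0,0,0],"dr": [0,0,1.03],"jaw": 1},
])

```text
t: 5.35
tool_pos: [0.6545, -0.1813, 0.2239]
orientation: [1.928, 2.478, -0.005]
force: [-11.3, -4.5, 18.4]
opening: 0.0099
gripper_force: 40.1
```

```bash
cat > st.py <<'E'
from h import *
s=read_state(); print(s['t'],s['force'],s['wrist_torque'],s['tool_pos'],s['opening']); y=tool()[1].as_matrix()[:,1]; print(np.degrees(np.arctan2(y[1],y[0])))
E
python3 st.py
```

```text
5.35 [-11.26157255  -4.48090005  18.37544677] [-1.05257015  2.30833948 -0.02926456] [ 0.65453963 -0.18131305  0.22391723] 0.009930400795128694
14.225316765027417
```

Request:
servo_tool([
  {"slide": [0,0,0],"dr": [0,0,0.02],"jaw": 1},
  {"slide": [0,0,0],"dr": [0,0,0.04],"jaw": 1},
  {"slide": [0,0,0],"dr": [0,0,0.04],"jaw": 1},
])

```text
t: 5.65
tool_pos: [0.6545, -0.1813, 0.2239]
orientation: [1.974, 2.442, -0.005]
force: [-9.5, -4.4, 18.1]
opening: 0.0098
gripper_force: 40.1
```

```bash
python3 st.py
```

```text
5.65 [-9.53506832 -4.42839288 18.09066566] [-1.00901985  2.26845104  0.33995153] [ 0.65454636 -0.18125822  0.22390924] 0.009751074050458686
12.087315405559687
```

Request:
servo_tool([
  {"slide": [0,0,0],"dr": [0,0,0.03],"jaw": 0.7},
  {"slide": [0,0,0],"dr": [0,0,0.03],"jaw": 0.7},
  {"slide": [0,0,0],"dr": [0,0,0.03],"jaw": 0.7},
  {"slide": [0,0,-20],"dr": [0,0,0.03],"jaw": 0.7},
  {"slide": [0,0,-50],"dr": [0,0,0.03],"jaw": 0.6},
  {"slide": [0,0,-80],"dr": [0,0,0.1],"jaw": 0.5},
  {"slide": [0,0,-110],"dr": [0,0,0.1],"jaw": 0.5},
  {"slide": [0,0,-110],"dr": [0,0,0.1],"jaw": 0.5},
])

```text
t: 6.45
tool_pos: [0.6562, -0.1801, 0.3371]
orientation: [2.089, 2.337, 0.004]
force: [1.1, 0.3, 0.2]
opening: 0.0462
gripper_force: 0.0
```

```bash
python3 d.py side s2 250 150 110 100; python3 go.py .5582 -.0836 .34 6.34
```

```text
scale 6.0 tip px crop [437. 274.] screw pred [415. 394.]
slide [106.5 -86.1  -6.3] dr [0.004 0.002 0.001]
```

View pics/s2.png

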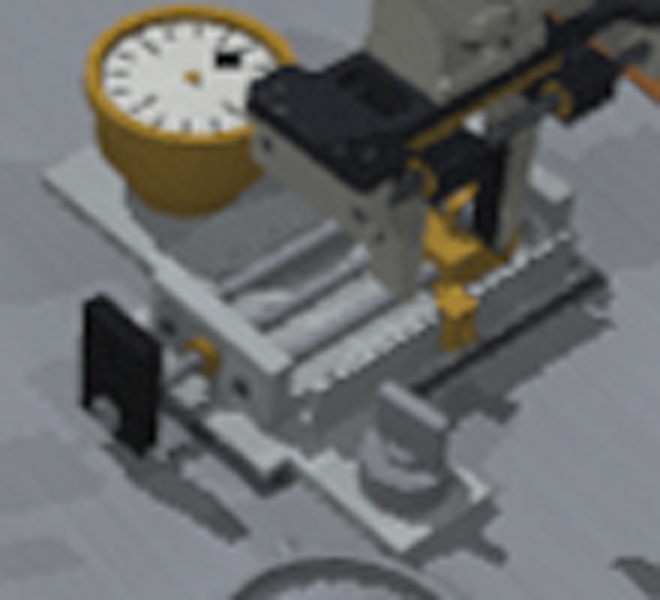

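The bar now stands across (415,405), lower than before, so the screw is caught down. The grip is untouched, its top at about (121,323). Going to the grip.

Request:
servo_tool([
  {"slide": [40,-32,-4],"dr": [0.004,0.002,0],"jaw": 0.54},
  {"slide": [75,-60,-4],"dr": [0.004,0.002,0],"jaw": 0.54},
  {"slide": [106.5,-86,-4],"dr": [0.004,0.002,0],"jaw": 0.54},
  {"slide": [106.5,-86,-4],"dr": [0.004,0.002,0],"jaw": 0.54},
  {"slide": [106.5,-86,0],"dr": [0.004,0.002,0],"jaw": 0.54},
  {"slide": [106.5,-86,30],"dr": [0.004,0.002,0],"jaw": 0.54},
])

```text
t: 7.1
tool_pos: [0.5596, -0.0841, 0.3047]
orientation: [2.092, 2.34, 0.002]
force: [1.2, 0.0, -0.3]
opening: 0.043
gripper_force: 0.0
```

```bash
python3 d.py side s3 250 150 110 100; python3 go.py .5582 -.0836 .232 6.34
```

```text
scale 6.0 tip px crop [118. 290.] screw pred [415. 394.]
slide [-0.2  1.4 64.6] dr [-0.007 -0.003  0.001]
```

View pics/s3.png

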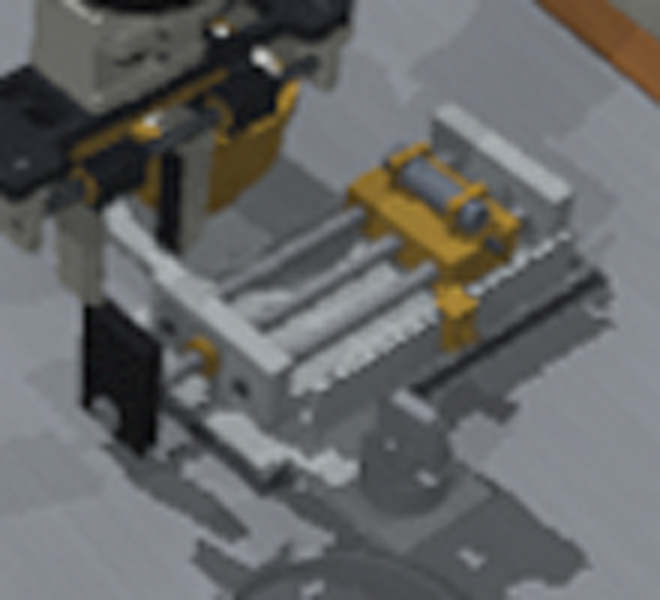

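Fingers straddle the grip (left tip (83,305), right tip (180,250)). Descending.

Request:
servo_tool([
  {"slide": [0,1.4,15],"dr": [0,0,0],"jaw": 0.54},
  {"slide": [0,1.4,30],"dr": [0,0,0],"jaw": 0.54},
  {"slide": [0,1.4,45],"dr": [0,0,0],"jaw": 0.54},
  {"slide": [0,1.4,60],"dr": [0,0,0],"jaw": 0.54},
  {"slide": [0,1.4,69],"dr": [0,0,0],"jaw": 0.54},
  {"slide": [0,1.4,72],"dr": [0,0,0],"jaw": 0.8},
  {"slide": [0,1.4,72],"dr": [0,0,0],"jaw": 1},
  {"slide": [0,1.4,72],"dr": [0,0,0],"jaw": 1},
  {"slide": [0,1.4,72],"dr": [0,0,0],"jaw": 1},
  {"slide": [0,1.4,72],"dr": [0,0,0],"jaw": 1},
], force=6)

```text
t: 8.15
tool_pos: [0.5579, -0.0832, 0.2305]
orientation: [-2.09, -2.338, 0.006]
force: [-11.8, -0.4, 9.4]
opening: 0.0147
gripper_force: 6.0
```

```bash
python3 st.py
```

```text
8.15 [-11.81930728  -0.44958665   9.35821925] [-0.18345483  1.91201767 -0.04780505] [ 0.55793495 -0.08317777  0.23052769] 0.014665527837199802
6.424903822461967
```

Request:
servo_tool([
  {"slide": [0,0,0],"dr": [0,0,0],"jaw": 1},
  {"slide": [0,-1,-1],"dr": [0,0,0],"jaw": 1},
  {"slide": [0,-2,-1],"dr": [0,0,0],"jaw": 1},
  {"slide": [0,-2,-1],"dr": [0,0,0],"jaw": 1},
], force=45)

```text
t: 8.55
tool_pos: [0.5568, -0.0833, 0.2307]
orientation: [-2.091, -2.34, 0.002]
force: [3.8, -2.3, -8.9]
opening: 0.0138
gripper_force: 45.0
```

```bash
python3 st.py
```

```text
8.55 [ 3.82844366 -2.25071471 -8.8548187 ] [-0.30025016 -0.87579399  0.13661577] [ 0.5568217  -0.0832507   0.23066962] 0.013824755978670696
6.416869518124393
```

Request:
servo_tool([
  {"slide": [0,-4,0.5],"dr": [0,0,0],"jaw": 1},
  {"slide": [0,-9,0.5],"dr": [0,0,0],"jaw": 1},
  {"slide": [0,-14,0.5],"dr": [0,0,0],"jaw": 1},
  {"slide": [0,-19,0.5],"dr": [0,0,0],"jaw": 1},
  {"slide": [0,-24,0.5],"dr": [0,0,0],"jaw": 1},
  {"slide": [0,-29,0.5],"dr": [0,0,0],"jaw": 1},
  {"slide": [0,-33,0.5],"dr": [0,0,0],"jaw": 1},
  {"slide": [0,-37,0.5],"dr": [0,0,0],"jaw": 1},
  {"slide": [0,-40,0.5],"dr": [0,0,0],"jaw": 1},
  {"slide": [0,-40,0.5],"dr": [0,0,0],"jaw": 1},
])

```text
t: 9.55
tool_pos: [0.5172, -0.0878, 0.2307]
orientation: [-2.092, -2.34, 0.001]
force: [6.1, -3.2, -10.7]
opening: 0.0138
gripper_force: 45.0
```

```bash
python3 st.py; python3 d.py top t4 275 125 40 45; python3 d.py side s4 290 155 70 60
```

```text
9.55 [  6.0651709   -3.16833495 -10.734293  ] [-0.31727465 -1.19968759  0.12079205] [ 0.51717248 -0.08778895  0.23065503] 0.01376569452852787
6.41295038050042
scale 13.333333333333334 tip px crop [ 121. 1126.] screw pred [486. 585.]
scale 10.0 tip px crop [-319.  667.] screw pred [292. 607.]
```

View pics/t4.png

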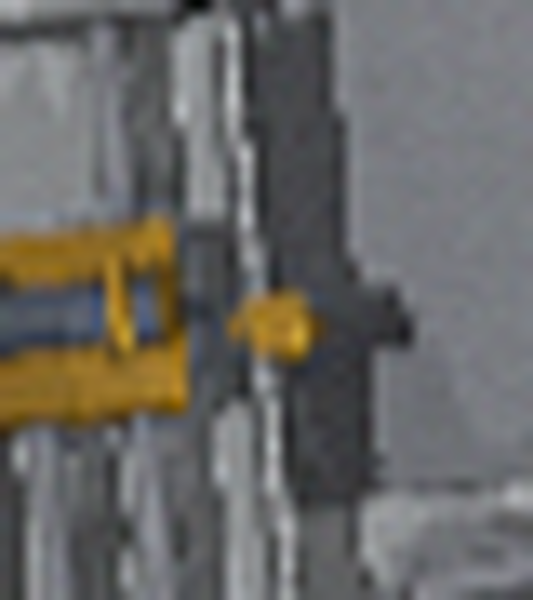

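View pics/s4.png

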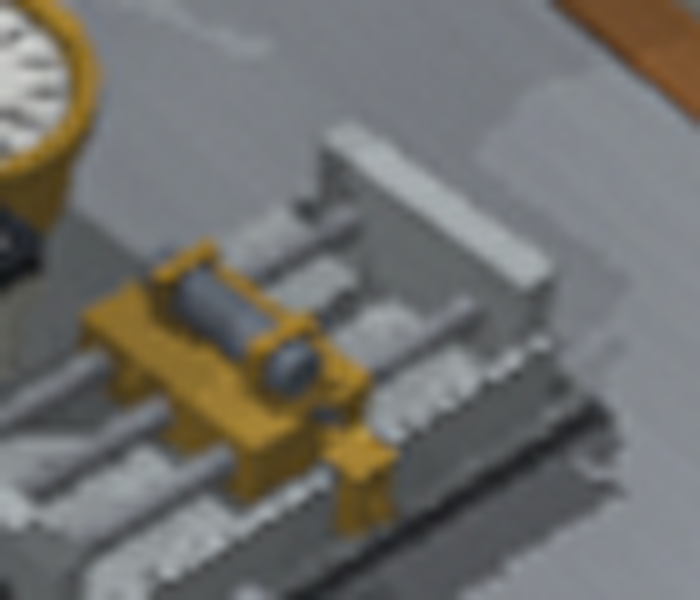

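Top crop: the tooth tip is at about (235,328) and the dark pointer at about (195,305), roughly 6 mm short of it. The side crop agrees: pointer at (325,410), behind the rider at (360,455). I'll save averaged frames, finish most of the pull, then compare rectified patches.

```bash
cat > avg.py <<'E'
from h import *; import sys
for n in("top","side"):
    F=[read_camera(n) for _ in range(4)]
    np.savez(n+sys.argv[1]+".npz",im=np.mean([f[0] for f in F],0).astype(np.float32),d=np.median([f[1] for f in F],0))
E
python3 avg.py A; python3 st.py
```

```text
10.05 [ 7.41742703 -2.65456911 -9.99594074] [-0.33997901 -1.16171076  0.12198245] [ 0.51739507 -0.08776236  0.23063594] 0.013663145276121197
6.419884850113378
```

Request:
servo_tool([
  {"slide": [0,-2,0.3],"dr": [0,0,0],"jaw": 1},
  {"slide": [0,-4,0.5],"dr": [0,0,0],"jaw": 1},
  {"slide": [0,-6,0.5],"dr": [0,0,0],"jaw": 1},
  {"slide": [0,-6,0.5],"dr": [0,0,0],"jaw": 1},
])

```text
t: 10.45
tool_pos: [0.5116, -0.0884, 0.2306]
orientation: [-2.092, -2.341, 0.0]
force: [7.1, -1.8, -7.3]
opening: 0.014
gripper_force: 45.0
```

```bash
python3 avg.py B; python3 st.py
cat > rect.py <<'E'
from h import *
q=[0.64371525,-0.07389566,0.11061482]; c,s=np.cos(q[2]),np.sin(q[2])
def patch(n,k,z=.050):
    im=np.load(n+k+".npz")["im"].astype(np.float32)
    xs=np.arange(105,45,-.25)/1e3; ys=np.arange(-25,-75,-.25)/1e3
    X,Y=np.meshgrid(xs,ys,indexing="ij")
    P=np.stack([q[0]+c*X-s*Y,q[1]+s*X+c*Y,np.full_like(X,z)],-1)
    uv=proj(n,P).astype(np.float32); return cv2.remap(im,uv[...,0],uv[...,1],cv2.INTER_CUBIC)
if __name__=="__main__":
    rows=[np.hstack([cv2.resize(patch(n,k),(250,300)) for k in("0","A","B")]) for n in("top","side")]
    o=np.clip(np.vstack(rows)*1.3,0,255)[...,::-1].astype(np.uint8).copy()
    cv2.imwrite("pics/rect.png",o)
E
python3 rect.py
```

```text
10.85 [ 6.67096086 -2.62146711 -7.24696937] [-0.19188722 -1.01315134  0.11289215] [ 0.5116801  -0.0884249   0.23058529] 0.013833485104112359
6.421506334100922
```

View pics/rect.png

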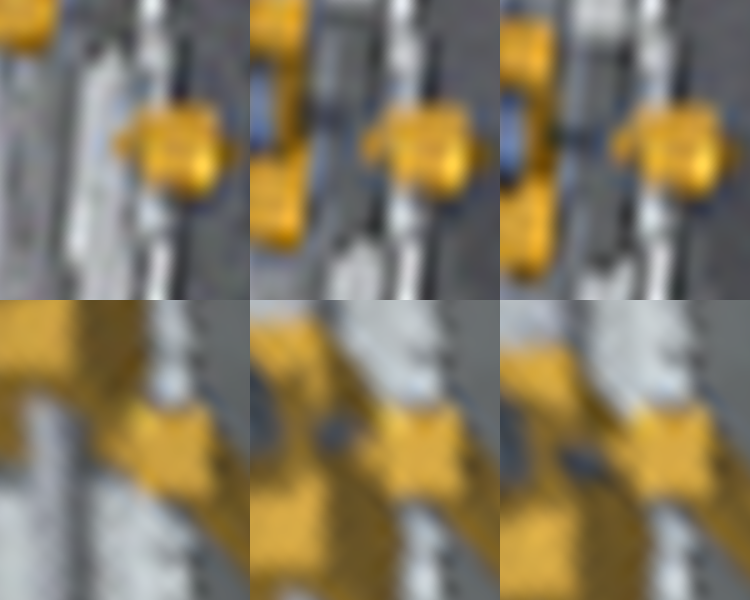

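Rectified patches (5 px/mm; top row is the top camera, bottom row the side camera). In state B the top view puts the pointer at row ~138 and the tooth at ~143. The side view puts the pointer at ~160 and the tooth at ~152, before parallax. About 1 mm remains, so I'll measure subpixel profiles at the right heights.

```bash
cat > prof.py <<'E'
from rect import *; import sys
def col(a,y0,y1): return a[:,int((-25-y0)*4):int((-25-y1)*4)].mean(1)
xs=np.arange(105,45,-.25)
def cen(w,lo,hi):
    m=(xs>lo)&(xs<hi); v=w[m]-np.percentile(w[m],30); v=np.clip(v-.3*v.max(),0,None); return (v*xs[m]).sum()/v.sum()
for k in sys.argv[1:]:
  for n in("top","side"):
    out=[]
    for y in (-48,-49,-50,-51):
        a=patch(n,k,.052); w=col(a,y,y-1.5); br=w[:,0]-w[:,2]; out.append(cen(br,64,84))
    po=[]
    for y in (-38,-39.5,-41,-42.5,-44):
        a=patch(n,k,.048); w=col(a,y,y-1.5); d=-(w[:,0]*1.0); g=out[1]+(6 if k=="A" else 0); po.append(cen(d,g-5,g+6))
    print(k,n,"tooth",np.round(out,1),"pointer",np.round(po,1))
E
python3 prof.py A B
```

```text
A top tooth [75.6 75.9 76.3 76.7] pointer [82.1 81.7 81.5 81.2 80.5]
A side tooth [71.1 71.5 71.9 72.5] pointer [78.9 79.3 80.2 81.3 81.9]
B top tooth [75.7 75.9 76.3 76.7] pointer [77.7 77.4 77.2 77.1 77.5]
B side tooth [75.3 74.4 73.8 73.5] pointer [73.7 73.1 72.7 72.2 71.6]
```

```bash
cat > dump.py <<'E'
from rect import *; import sys
k=sys.argv[1]
for n in("top","side"):
    f=np.load(n+k+".npz"); P=cloud(n,f["d"]); X=P[...,0]-q[0];Y=P[...,1]-q[1]
    S=1e3*np.stack([c*X+s*Y,-s*X+c*Y,P[...,2]],-1)
    w=np.array([q[0]+c*.075+s*.046,q[1]+s*.075-c*.046,.05]); u,v=proj(n,w).round().astype(int)
    print(n,u,v)
    for j in range(v-4,v+5):
        print(j," ".join("%3d,%3d,%3d|%3.0f,%3.0f,%2.0f"%(*f["im"][j,i],*S[j,i]) for i in range(u-4,u+5)))
E
python3 dump.py B
```

```text
top 291 149
145 172,129, 44| 92,-33,49  76, 67, 47| 98,-39,13  87, 91, 97| 98,-42,13  72, 73, 77| 98,-46, 9  70, 72, 71| 97,-50,13  54, 56, 58| 98,-53, 9  99,101,104| 91,-54,47 118,121,128| 90,-57,48  43, 46, 52| 97,-64, 4
146 129, 96, 29| 90,-33,44  81, 70, 51| 89,-37,44  90, 94, 99| 94,-42,13  75, 76, 80| 95,-46, 8  72, 74, 76| 94,-49,11  55, 58, 61| 93,-53,14  91, 97,104| 88,-54,40 131,132,135| 86,-57,49  53, 49, 45| 94,-64, 2
147  93, 67, 20| 86,-33,45  87, 72, 45| 86,-36,44  91, 94, 97| 91,-42,13  74, 76, 79| 91,-46,10  71, 76, 78| 90,-49,13  57, 62, 71| 90,-53, 9 129,111, 85| 82,-53,55 154,131, 93| 82,-56,55 134,101, 42| 82,-60,53
148  97, 70, 19| 82,-32,46  71, 61, 35| 82,-36,48  80, 84, 90| 88,-42,11  66, 70, 75| 86,-45,16  63, 67, 73| 87,-49, 9  93, 83, 65| 86,-52,14 140,112, 56| 79,-53,52 162,121, 39| 79,-56,52 159,118, 33| 79,-60,51
149 102, 75, 32| 78,-32,49  50, 44, 20| 78,-35,48  47, 53, 61| 78,-39,50  47, 50, 57| 77,-42,51  61, 67, 76| 83,-48,12 132,101, 42| 75,-48,57 127, 98, 44| 76,-52,52 168,133, 43| 75,-56,53 156,119, 44| 76,-59,49
150  99, 74, 31| 76,-32,44  77, 5
[... 2022 characters left out ...]
40,110, 44| 74,-54,54 160,131, 51| 96,-39,29 169,142, 72| 79,-56,52
199  79, 63, 28| 64,-40,45  81, 64, 29| 70,-39,41  84, 67, 30| 73,-40,41  74, 59, 31| 79,-38,35 103, 82, 37| 70,-50,49 145,115, 47| 69,-54,53 159,126, 51| 70,-57,54 165,131, 52| 73,-58,54 165,130, 50| 76,-59,53
200  80, 64, 29| 66,-39,40  83, 66, 29| 69,-40,38  80, 64, 27| 73,-40,36  80, 64, 34| 79,-39,31 125,101, 51| 84,-39,29 163,131, 57| 65,-59,55 165,130, 53| 69,-59,53 165,130, 53| 71,-61,53 165,130, 53| 72,-63,54
201  81, 65, 28| 66,-40,36  83, 66, 27| 70,-40,33  82, 64, 30| 74,-40,31  84, 79, 68| 80,-39,27  95, 93, 87| 84,-40,25 116, 97, 64| 67,-57,49 148,117, 48| 65,-62,54 165,130, 52| 67,-65,54 160,127, 53| 70,-66,54
```

Run:
```python
from rect import *
def S(n,u,v,z):
    w=on_plane(n,u,v,z)[:2]-q[:2]; return np.round([1e3*(c*w[0]+s*w[1]),1e3*(-s*w[0]+c*w[1])],1)
print("top P",S("top",289.5,149.09,.048),"T",S("top",292,149.07,.052))
for z in(.046,.048): print("side P",S("side",320.5,197.1,z))
for z in(.050,.052): print("side T",S("side",322.2,198.15,z),S("side",322.5,198.3,z))
```

```text
top P [ 77.3 -40.4] T [ 75.9 -48.8]
side P [ 74.8 -39.4]
side P [ 73.2 -40.8]
side T [ 72.4 -48.3] [ 72.6 -49.3]
side T [ 70.8 -49.7] [ 71.  -50.6]
```

Request:
servo_tool([
  {"slide": [0,-1,0.2],"dr": [0,0,0],"jaw": 1},
  {"slide": [0,-1.7,0.3],"dr": [0,0,0],"jaw": 1},
  {"slide": [0,-1.7,0.3],"dr": [0,0,0],"jaw": 1},
])

```text
t: 11.15
tool_pos: [0.5102, -0.0886, 0.2306]
orientation: [-2.093, -2.342, -0.0]
force: [7.6, -1.9, -6.1]
opening: 0.0141
gripper_force: 45.0
```

```bash
python3 avg.py C; python3 st.py; python3 prof.py C; python3 dump.py C | sed 's/|[^ ]*//g'
```

```text
11.55 [ 6.87435598 -2.46682999 -6.78047015] [-0.17808914 -0.96874655  0.146129  ] [ 0.51019089 -0.08856802  0.23060129] 0.013834000672526166
6.426816036255529
C top tooth [75.6 75.9 76.4 76.8] pointer [74.9 74.7 74.8 75.7 76.8]
C side tooth [75.1 74.3 73.7 73.4] pointer [72.8 72.2 72.  71.6 71.3]
top 291 149
145 172,127, 40 93,-33,47  76, 65, 46 98,-39,13  89, 91, 98 98,-42,14  74, 76, 80 98,-46,13  71, 71, 75 97,-49,14  52, 54, 52 97,-53,14  98,101,104 91,-54,42 117,120,125 91,-58,45  41, 45, 51 98,-65, 0
146 127, 93, 27 89,-33,47  82, 71, 51 89,-36,46  91, 94,100 94,-42,15  74, 75, 79 94,-46,11  70, 72, 73 94,-49,11  55, 58, 62 94,-53, 9  91, 98,105 88,-54,43 127,130,133 87,-57,48  55, 49, 46 94,-64, 4
147  92, 65, 17 86,-33,45  83, 71, 39 86,-36,45  89, 93, 98 91,-42,13  75, 78, 78 90,-45,13  70, 74, 77 91,-49,11  59, 62, 71 89,-52,19 128,111, 85 83,-53,48 155,130, 93 82,-56,52 134,101, 40 82,-60,51
148  97, 72, 25 82,-32,45  88, 69, 30 83,-36,42  94, 96, 99 87,-41,15  74, 77, 79 87,-45,14  65, 70, 78 87,-48,13  93, 81, 65 86,-52,14 139,110, 53 79,-52,54 161,121, 38 78,-56,55 161,
[... 2108 characters left out ...]
-47,50 140,110, 45 73,-51,52 140,111, 46 74,-54,54 159,129, 49 96,-39,29 169,143, 72 78,-57,54
199  78, 62, 28 65,-40,45  82, 65, 30 68,-41,44  77, 61, 30 73,-40,40  65, 54, 33 78,-40,37 103, 82, 37 73,-47,45 144,114, 46 71,-53,51 159,125, 51 69,-58,56 165,130, 51 73,-59,54 165,130, 49 76,-60,54
200  81, 64, 29 66,-39,40  83, 66, 31 69,-40,38  81, 64, 27 75,-39,34  80, 65, 34 79,-39,31 125,101, 50 82,-40,30 164,130, 57 65,-58,54 164,129, 53 69,-59,53 165,130, 53 70,-61,54 165,130, 52 73,-62,53
201  82, 65, 29 66,-39,35  83, 65, 27 71,-39,33  81, 65, 31 75,-40,30  86, 80, 69 78,-41,29  95, 92, 85 84,-39,24 116, 98, 64 66,-58,50 148,117, 47 64,-63,55 165,130, 53 67,-64,54 161,127, 54 70,-65,53
```

```bash
python3 -c "
from plant import *
print(close_job())"
```

```text
the job is handed in; nothing more can be done
None
```

The wing screw is pressed down, turned clockwise to its stop and holding by itself, and the slide is drawn out about 47 mm and still gripped with the pointer level with the index tooth to within about 1 mm by the cameras; the job is handed in at about 11.6 s with no verdict returned.

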